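# Hang the yellow vial caddy on the louvred panel

## Robot

A 6-joint arm with a two-finger parallel gripper is mounted at the origin on the work surface. World frame = base frame: x ahead of the robot, y to its left, z up, the work surface at z = 0. Lengths are in m, angles in rad, forces in N, time in s.
With the tool pointing down it reaches from about 0.325 to 0.85 m from the base axis. Payload 4.4 kg.
Tool frame: the origin (TCP) lies on the centre line of the jaws, within the pads' length; the fingertips stand 14 mm ahead of it and the grasp point (between the pads) lies 5 mm behind it (arm.tcp_to_tips is the distance from the TCP to the fingertips, in m); z points along the fingers, y is the line along which they close (so a half turn about z gives the same grasp; the last joint's range is limited). The gripper opens to 94 mm and grips with 3 to 60 N. Pads are 16 mm wide; open, the fingers measure 119 mm over their backs; the gripper's body (75 mm by 177 mm) begins 78 mm behind the grasp point.
Start: joints at [1.115, 0.207, 1.542, -0, 1.393, -0.15], TCP at [0.173, 0.548, 0.199] pointing down, gripper open.
Joint ranges: [-2.73, 2.73], [-0.86, 2.22], [0.23, 2.46], [-1.11, 4.25], [0.08, 2.63], [-2.82, 2.82]. Speed limits (rad/s): [2.79, 2.79, 3.14, 3.14, 3.14, 3.14].

## Interface

Orientations are given as a rotation vector (axis times angle).
In Python, from rig import arm gives the robot as it stands. Calls block until the motion is done:
- arm.reach(position, orientation): joint-space move of the TCP to a pose.
- arm.line_to(position, feed=0.15, attitude=None): straight line of the TCP; attitude=None keeps the orientation; feed is the mean speed in m/s.
- arm.move_joints(angles): joint-space move.
- arm.ungrasp() and arm.close(squeeze=None): open the fingers fully, or close them until they stop; squeeze is the grip in N (None keeps the last).
- arm.sleep(seconds).
- arm.ik(position, orientation): joint angles nearest the present ones, or None.
- arm.capture(name): name is "side" or "top"; returns a dict with "pixels" (480x640x3 uint8, blue, green, red), "K" (3x3 intrinsics, pixels), "k1" (the pictures are not rectified: a ray, as slopes to the right and down, at radius r is drawn at 1 + k1 r^2 times it, then the intrinsics apply), "position" and "orientation" of the camera in the world. Camera axes: x right, y up, looking along -z (the intrinsics and any distortion apply to the point x, -y, -z); pixel columns grow to the right and rows downward; lengths in m; the calibration is good to about 2 mm. A picture is of the moment at which its call begins. There is no depth.
A pose or a line that the arm cannot do raises arm.MotionError and nothing moves.
- arm.hand_in(): hands the job in; it is judged then, once.
Readings, each from a call of its own:
- arm.current_clock(): time.
- arm.current_joint_pos(): joint angles.
- arm.current_qvel(): joint speeds.
- arm.current_joint_efforts(): joint torques, N m.
- arm.current_eef_pos(): TCP position.
- arm.current_tcp_rot(): TCP orientation.
- arm.current_force(): force on the tool from outside, world axes, zero at the start.
- arm.current_torque(): the same for the moment, N m.
- arm.current_grip_width(): opening from 0.0 (shut) to 1.0 (fully open).
- arm.current_finger_force(): force on a finger pad.
Only numpy, scipy, OpenCV 4.12 (cv2) and the standard library are available. Lean on these libraries where they do the work, as an engineer would, in place of code of your own. Each camera call takes 0.05 s, during which the arm holds its last target. There are 200 camera calls.

## Task

Pick up the yellow vial caddy by its bar handle and hang it in the free bay of the steel louvred panel, beside the grey caddy that already hangs there: lift its back lip over the panel's top rail and let it down so that the lip catches and the caddy hangs upright on its own. Leave the blue and red caddies where they stand.

Things in the scene. Friction and masses are not known exactly. Their poses are not given: they have to be found in the camera images.
- yellow_center (a point): centre of the yellow vial caddy, 54 mm above its underside. Open plastic box with green-capped vials below its rim, 0.3 kg, standing on the bench: 110 deep (x) x 80 wide (y) x 70 high; 108 with its handle, a free bar along x over the middle, 14 thick (y), 16 high, 104 long, bar centre 46 above this point. Back wall's outer face 55 behind this point. x points to its back, where the lip is; z up.
- yellow_lip (a point): mouth of the slot under the yellow caddy's back lip: 34 mm above its underside, 69 behind its centre. A 70 wide flange runs back from the rim (its underside 66 above the caddy's underside); from it a flared tongue slopes down and back to the mouth, so the slot between back wall and tongue is 10 wide on top, 28 at the mouth; tongue's tip 87 behind the centre. Axes as the centre.
- bay (a point): top of the rail, mid-thickness, in the free bay: 150 mm above the bench. Rail = top edge of a fixed upright steel louvred sheet, 4 thick, 260 long. x points from its front through to the back, y along the rail to a fixed grey caddy (side 75 away, like the yellow one), z up. End post 75 away in -y, 22 above the rail. Yellow hangs in front (-x), axes along these; within 30 along the rail will do.
- blue_center (a point): centre (54 mm above the underside) of the blue vial caddy, same shape, size and axes as the yellow one, white-capped vials; stands on the bench and stays there.
- red_center (a point): centre (54 mm above the underside) of the red vial caddy, same shape, size and axes as the yellow one, white-capped vials; stands on the bench and stays there.
Mind the look-alikes: they are no part of the job. There is more than one size of the part that bears yellow_center; the job needs the middle-sized.

How it is judged:
At the end, for the whole second after the job is handed in: The yellow caddy hangs at rest, released, in the free bay with its lip over the rail: centre within 40 mm of the bay's middle along the rail, 45 to 80 mm in front of the sheet, 2 to 26 mm below the rail's top (14 mm hanging truly), within 15 degrees of upright and of square to the panel (x of yellow_center in the frame of bay between -0.08 and -0.045 m and y of yellow_center in the frame of bay between -0.04 and 0.04 m and z of yellow_center in the frame of bay between -0.026 and -0.002 m and angle between yellow_center's own z axis and vertical below 0.26 rad and angle between the x axis of yellow_center and the x axis of bay, either way round below 0.26 rad and linear speed of caddy_yellow below 0.02 m/s); the robot touches nothing.
It fails at once if the blue or red caddy is moved more than 30 mm (distance of any of blue_center, red_center from where it was at the start of the episode above 0.03 m).
It also fails if it takes over 32 s, if anything falls off the work surface, if the arm or the gripper's body presses on something with over 40 N, if the wrist force passes 120 N, or if a joint passes its speed limit or range.

## Working session

There is one attempt and no reset: what is moved stays moved. The work goes in short steps, each a Python script; the robot and the scene stay as the last script left them, time stands still between calls to the robot, and variables do not carry over. Pictures are saved under pics/ and viewed, at most 10 in all, crops included, and the job is handed in when it is done.

```bash
mkdir -p pics; ls; python3 - <<'E'
from rig import arm
import cv2,pickle
d={}
for n in("side","top"):
    c=arm.capture(n);d[n]=c;cv2.imwrite(f"pics/{n}0.png",c["pixels"]);print(n,c["K"],c["k1"],c["position"],c["orientation"])
pickle.dump(d,open("c0.pkl","wb"));print(arm.current_tcp_rot(),arm.current_clock())
E
```

```text
pics
side [[580.67261027   0.         316.63287946]
 [  0.         580.67261027 233.6177124 ]
 [  0.           0.           1.        ]] -0.15022625637351042 [0.50598875 1.0417737  0.68360803] [ 0.02878614 -1.57758556 -2.64985758]
top [[575.89540616   0.         312.07317422]
 [  0.         575.89540616 244.35680569]
 [  0.           0.           1.        ]] 0.05173712719991217 [ 0.38448398 -0.02686068  1.27802369] [ 0.12013757 -0.1330503  -1.56845158]
[-4.76776612e-01 -3.10459521e+00  3.02819075e-03] 0.1
```

View pics/side0.png

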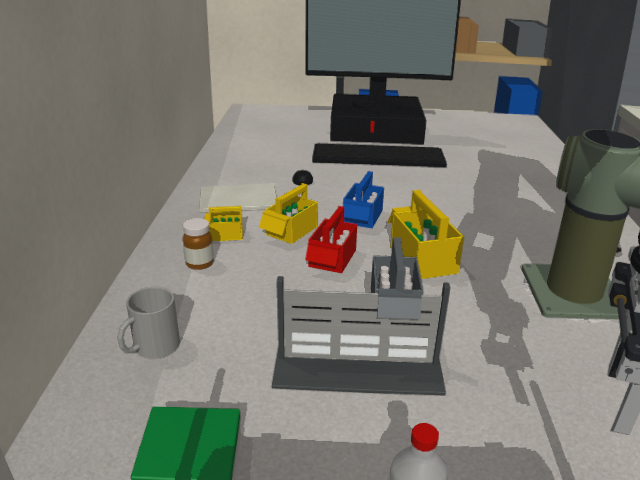

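View pics/top0.png

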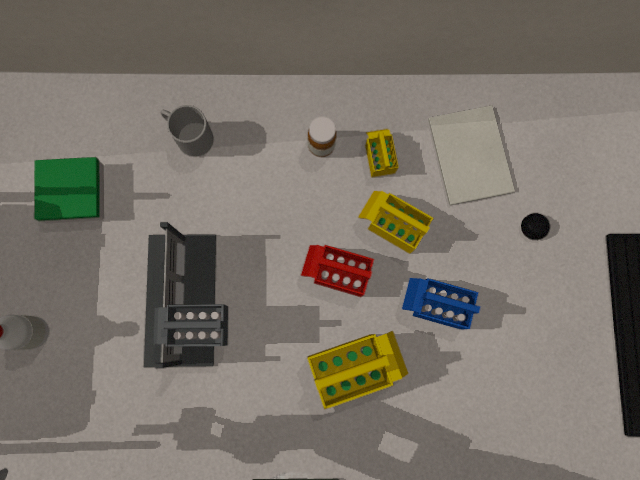

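Yellow look-alikes in the top view are small at (381,153), middle at (398,222) and large at (356,370). The middle one is the target; in the side view it is at (290,215). Its lip is to the left, towards the panel. The free bay is between the end post at (172,230) and the grey caddy at (195,325). Next is one close crop.

```bash
cat > h.py <<'E'
import numpy as np,cv2,pickle
from scipy.spatial.transform import Rotation as R
def ray(c,uv):
    p=cv2.undistortPoints(np.array([[uv]],float),c["K"],np.array([c["k1"],0,0,0.]))[0,0]
    d=R.from_rotvec(c["orientation"]).apply([p[0],-p[1],-1]);return np.array(c["position"]),d
def onz(c,uv,z):
    o,d=ray(c,uv);return o+d*(z-o[2])/d[2]
def tri(c1,u1,c2,u2):
    o1,d1=ray(c1,u1);o2,d2=ray(c2,u2)
    s=np.linalg.lstsq(np.c_[d1,-d2],o2-o1,rcond=None)[0]
    a,b=o1+s[0]*d1,o2+s[1]*d2;return (a+b)/2,np.linalg.norm(a-b)
def tile(im,x0,y0,s,w=400,h=300):
    return cv2.resize(im[y0:y0+h//s,x0:x0+w//s],(w,h),interpolation=cv2.INTER_CUBIC)
E
python3 - <<'E'
from h import *
d=pickle.load(open("c0.pkl","rb"));s,t=d["side"]["pixels"],d["top"]["pixels"]
T=[tile(t,358,182,5),tile(s,255,178,5),tile(np.ascontiguousarray(t),130,215,2,),tile(s,262,235,2)]
cv2.imwrite("pics/crop.png",np.vstack([np.hstack(T[:2]),np.hstack(T[2:])]))
E
```

```text
(no output)
```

View pics/crop.png

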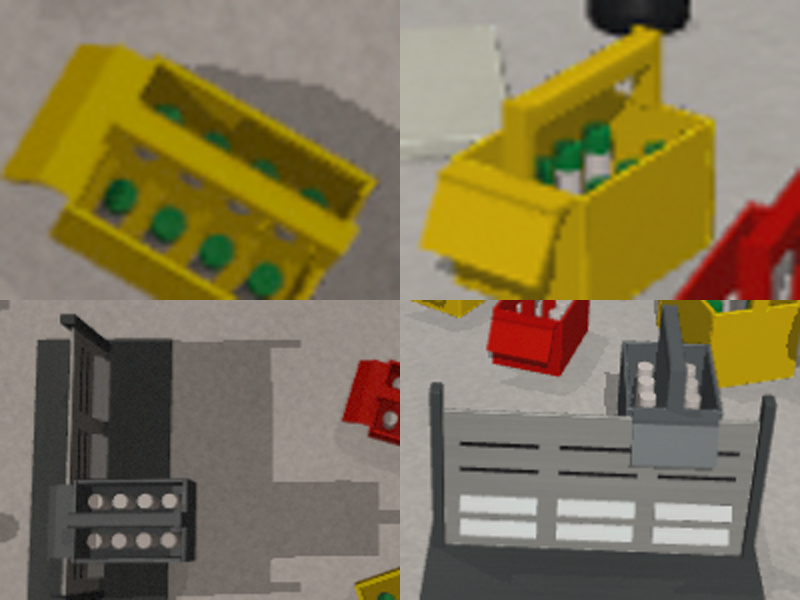

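The crop confirms the middle yellow caddy: green caps, and the lip faces the panel. The bar's midpoint is at top (404.4,220) and side (291.6,191). The rail runs from (284.5,289) to (440.5,297.5) in the side view.

```bash
python3 - <<'E'
from h import *
np.set_printoptions(precision=4,suppress=True)
d=pickle.load(open("c0.pkl","rb"));s,t=d["side"],d["top"]
T=lambda x,y,x0=358,y0=182,k=5:(x0+x/k-.5+.5/k,y0+y/k-.5+.5/k)
S=lambda x,y:T(x-400,y,255,178)
print("mid",tri(t,T(232,190),s,S(583,66)),onz(t,T(232,190),.108),onz(s,S(583,66),.108))
a,b=onz(t,T(118,122),.108),onz(t,T(360,228),.108);print("edge",a,b,np.linalg.norm(a-b),np.degrees(np.arctan2(*(a-b)[1::-1])))
a,b=onz(s,S(518,100),.108),onz(s,S(647,30),.108);print("side edge",a,b,np.linalg.norm(a-b),np.degrees(np.arctan2(*(a-b)[1::-1])))
P=lambda x,y:T(x-400,y-300,262,235,2)
a,b=onz(s,P(444,409),.15),onz(s,P(758,425),.15);print("rail",a,b,np.linalg.norm(a-b),np.degrees(np.arctan2(*(a-b)[1::-1])))
Q=lambda x,y:T(x,y-300,130,215,2)
for q in[(72,340),(72,480),(66,595)]:print("rail top",onz(t,Q(*q),.15))
# grey rim corners, z=.154; posts top
for q in[(76,480),(195,481),(195,561),(76,561)]:print("grey",onz(t,Q(*q),.154))
for q in[(62,316),(75,316),(73,325)]:print("post",onz(t,Q(*q),.172))
E
```

```text
mid (array([ 0.6307, -0.2275,  0.1074]), np.float64(0.007799375419969386)) [ 0.6266 -0.2273  0.108 ] [ 0.6345 -0.228   0.108 ]
edge [ 0.6555 -0.1807  0.108 ] [ 0.6105 -0.2797  0.108 ] 0.10877646680187503 65.56093004805594
side edge [ 0.6611 -0.1868  0.108 ] [ 0.6073 -0.2738  0.108 ] 0.10228909875471975 58.22373996631202
rail [0.5993 0.2549 0.15  ] [0.3432 0.259  0.15  ] 0.2560611201337614 -0.9147519443691107
rail top [0.5874 0.2532 0.15  ]
rail top [0.4494 0.2478 0.15  ]
rail top [0.3404 0.2488 0.15  ]
grey [0.4492 0.243  0.154 ]
grey [0.4478 0.1284 0.154 ]
grey [0.3716 0.1266 0.154 ]
grey [0.3722 0.2398 0.154 ]
post [0.6071 0.2583 0.172 ]
post [0.6071 0.2458 0.172 ]
post [0.5982 0.2474 0.172 ]
```

```bash
cat >> h.py <<'E'
def down(caddy_deg,flip):
    a=np.radians(caddy_deg+(90 if flip else -90));y=np.array([np.cos(a),np.sin(a),0]);z=np.array([0,0,-1.])
    return R.from_matrix(np.c_[np.cross(y,z),y,z]).as_rotvec()
E
python3 - <<'E'
from h import *
from rig import arm
np.set_printoptions(precision=3,suppress=True)
p=np.array([.6305,-.2277,.095])
for f in(0,1):print(f,arm.ik(p,down(62.5,f)),arm.ik([.524,.19,.24],down(90,f)))
f=min((0,1),key=lambda f:max(abs(q[5]) if (q:=arm.ik(P,down(a,f))) is not None else 9 for P,a in((p,62.5),([.524,.19,.24],90))))
arm.reach(p+[0,0,.1],down(62.5,f));print(f,arm.current_clock())
arm.line_to(p);print(arm.current_force())
arm.close(35);print(arm.current_grip_width(),arm.current_finger_force(),arm.current_eef_pos(),arm.current_clock())
d={}
for n in("side","top"):
    d[n]=arm.capture(n)
cv2.imwrite("pics/grasp.png",np.hstack([tile(d["side"]["pixels"],225,120,3,400,500),tile(d["top"]["pixels"],330,140,3,400,500)]))
E
```

```text
0 [-0.476  0.495  1.38  -0.     1.267  0.004] [ 0.193  0.14   1.534 -0.     1.468  0.193]
1 None None
0 3.25
[-0.068  0.484 -0.292]
0.14411630701378036 34.62394952774048 [ 0.631 -0.228  0.095] 5.275
```

View pics/grasp.png

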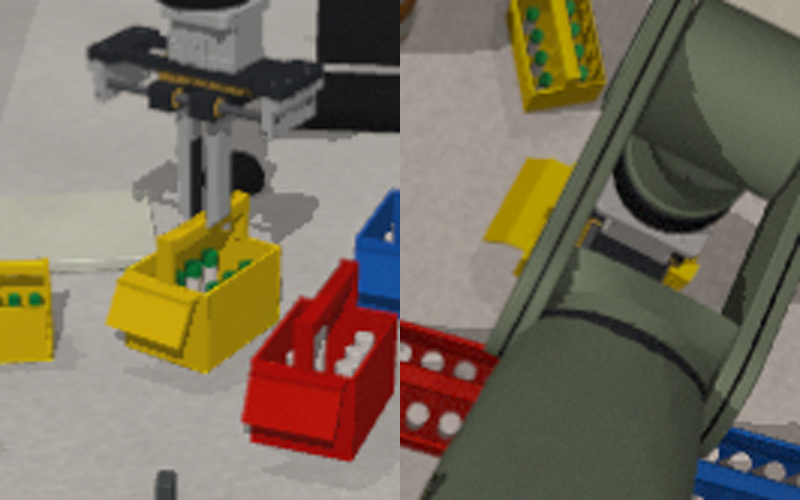

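The side view shows the bar gripped near its middle, at about crop (215,215), with a width of 13.5 mm. I'll lift it and bring it in front of the bay.

```bash
python3 - <<'E'
from h import *
from rig import arm
np.set_printoptions(precision=3,suppress=True)
arm.line_to([.631,-.228,.25],feed=.15);print(arm.current_clock(),arm.current_force(),arm.current_torque())
arm.reach([.524,.09,.25],down(90,0));print(arm.current_clock(),arm.current_eef_pos(),arm.current_grip_width())
arm.sleep(.2)
d={n:arm.capture(n) for n in("side","top")};pickle.dump(d,open("c1.pkl","wb"))
cv2.imwrite("pics/front.png",np.hstack([tile(d["side"]["pixels"],265,140,3,400,600),tile(d["top"]["pixels"],140,200,3,400,600)]))
E
```

```text
6.5583 [-1.556 -0.015 -3.741] [-0.025  0.075  0.016]
7.825 [0.525 0.089 0.25 ] 0.14116306247015156
```

View pics/front.png

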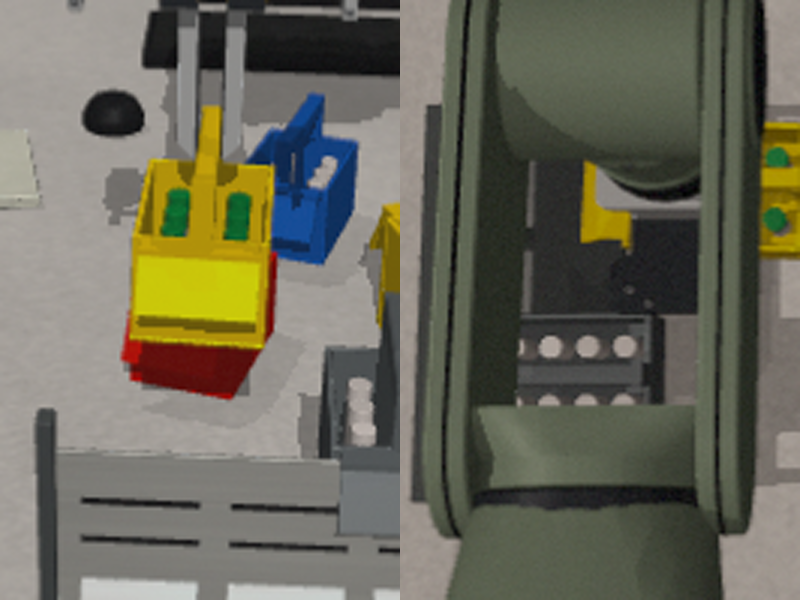

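```bash
python3 - <<'E'
from h import *
np.set_printoptions(precision=4,suppress=True)
d=pickle.load(open("c1.pkl","rb"));s,t=d["side"],d["top"]
C=lambda x,y,x0=265,y0=140:(x0+x/3-.33,y0+y/3-.33)
tip=tri(s,C(199,322),t,C(583-400,200,140,200));print("tip",tip)
def yz(uv,y):   # point on side ray at plane y
    o,e=ray(s,uv);return o+e*(y-o[1])/e[1]
# expected level: underside z .155, centre y .089
print("tip at y=.176 (exp z .189)",yz(C(199,322),.176))
print("flange edge y=.154 (exp z~.221-.225)",yz(C(203,256),.154))
print("wall bottom y=.144 (exp z .155)",yz(C(198,346),.144))
print("bar back end top y=.141 (exp z .263)",yz(C(207,180),.141))
print("bar front end top y=.037 (exp .263)",yz(C(209,107),.037))
E
```

```text
tip (array([0.5227, 0.1757, 0.1875]), np.float64(0.006131150810313721))
tip at y=.176 (exp z .189) [0.5258 0.176  0.1882]
flange edge y=.154 (exp z~.221-.225) [0.5251 0.154  0.2194]
wall bottom y=.144 (exp z .155) [0.5267 0.144  0.1533]
bar back end top y=.141 (exp z .263) [0.5243 0.141  0.2615]
bar front end top y=.037 (exp .263) [0.5265 0.037  0.263 ]
```

The held caddy is level and centred to within 2 mm. I'll move the lip mouth over the rail and lower it a little.

```bash
python3 - <<'E'
from h import *
from rig import arm
np.set_printoptions(precision=4,suppress=True)
arm.line_to([.524,.181,.25],feed=.12);f0=arm.current_force();print(f0)
arm.line_to([.524,.181,.205],feed=.06);print(arm.current_force(),arm.current_eef_pos(),arm.current_clock())
d={n:arm.capture(n) for n in("side","top")};pickle.dump(d,open("c2.pkl","wb"))
cv2.imwrite("pics/over.png",np.hstack([tile(d["side"]["pixels"],268,200,4,400,600),tile(d["top"]["pixels"],150,210,4,400,600)]))
E
```

```text
[-0.201   0.3861 -4.7217]
[-0.1051 -0.3739 -3.4253] [0.5244 0.1811 0.2054] 9.9333
```

View pics/over.png

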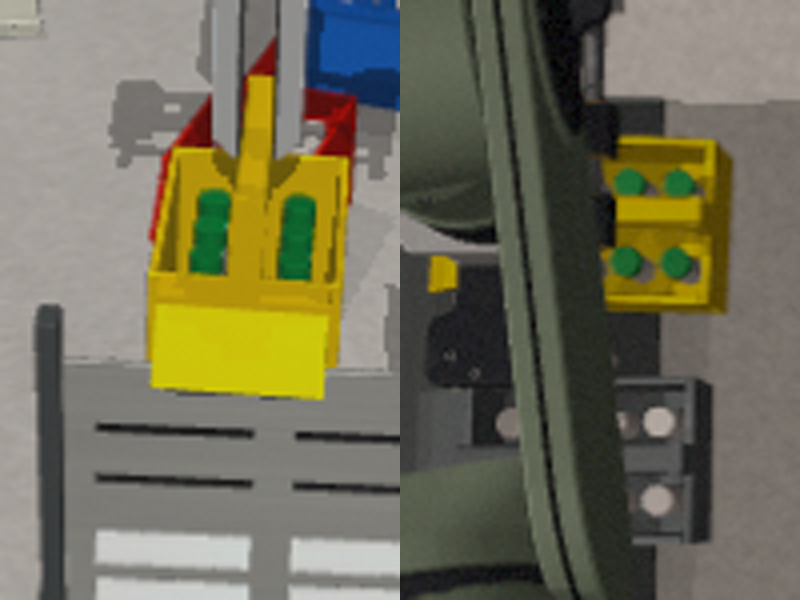

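The tongue is on the back side of the rail, occluding the sheet's top edge at (150–330, 390), and the box is in front. There is no contact force. I'll continue down while following the flare.

```bash
python3 - <<'E'
from h import *
from rig import arm
np.set_printoptions(precision=2,suppress=True)
y,z=.181,.205;f0=np.array(arm.current_force())
while z>.177:
    z-=.0035;y=min(y+.001,.19)
    arm.line_to([.524,y,z],feed=.04);arm.sleep(.05);f=np.array(arm.current_force())-f0;print(round(z,4),round(y,4),f)
    if f[1]>4:y-=.003
    if f[1]<-4:y-=.002   # panel pushes towards -y: wall against sheet
    if f[2]>3.5 or abs(f[1])>12:break
print(arm.current_eef_pos(),arm.current_clock())
d={n:arm.capture(n) for n in("side","top")};pickle.dump(d,open("c3.pkl","wb"))
cv2.imwrite("pics/hung.png",np.hstack([tile(d["side"]["pixels"],268,200,4,400,600),tile(d["top"]["pixels"],150,210,4,400,600)]))
E
```

```text
0.2015 0.182 [-0.23  1.14  0.87]
0.198 0.183 [-1.03  1.04  0.37]
0.1945 0.184 [-0.63  0.88  1.31]
0.191 0.185 [0.35 0.09 0.55]
0.1875 0.186 [-0.26  0.58 -0.34]
0.184 0.187 [-0.29  2.07  1.12]
0.1805 0.188 [0.34 2.92 0.37]
0.177 0.189 [-0.21  0.54  2.14]
[0.52 0.19 0.18] 12.4333
```

View pics/hung.png

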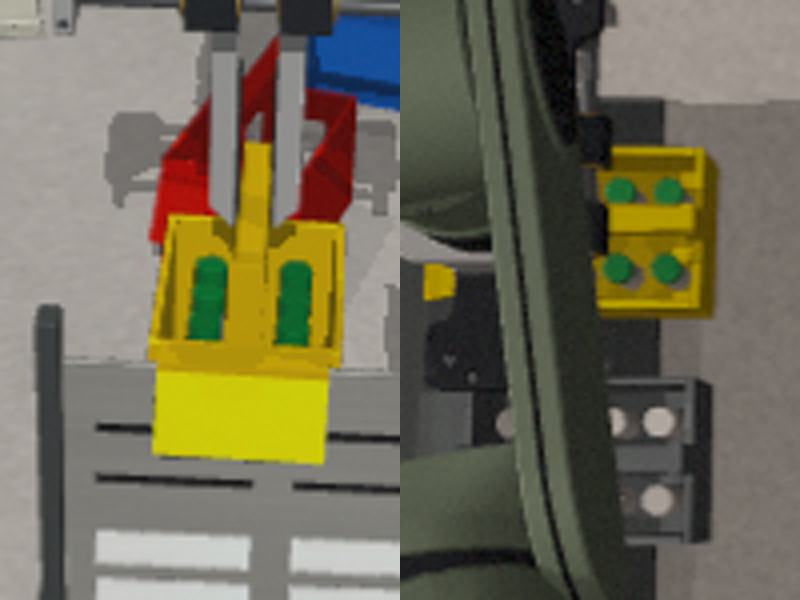

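The tongue is fully down behind the rail, with the flange at (155–340, 365), and the rail is starting to carry the weight. I'll release, back off and check.

```bash
python3 - <<'E'
from h import *
from rig import arm
np.set_printoptions(precision=4,suppress=True)
arm.line_to([.524,.189,.1755],feed=.03);print(arm.current_force())
arm.ungrasp();arm.sleep(.3);print(arm.current_force(),arm.current_grip_width())
arm.line_to([.524,.189,.28],feed=.1)
arm.reach([.55,-.1,.32],down(90,0));print(arm.current_clock())
d={n:arm.capture(n) for n in("side","top")};pickle.dump(d,open("c4.pkl","wb"))
cv2.imwrite("pics/rel.png",np.hstack([tile(d["side"]["pixels"],268,200,4,400,600),tile(d["top"]["pixels"],150,210,4,400,600)]))
E
```

```text
[ 1.8738 -1.5953  1.2218]
[-0.0234 -0.2253  0.237 ] 1.0020240220806766
16.6833
```

View pics/rel.png

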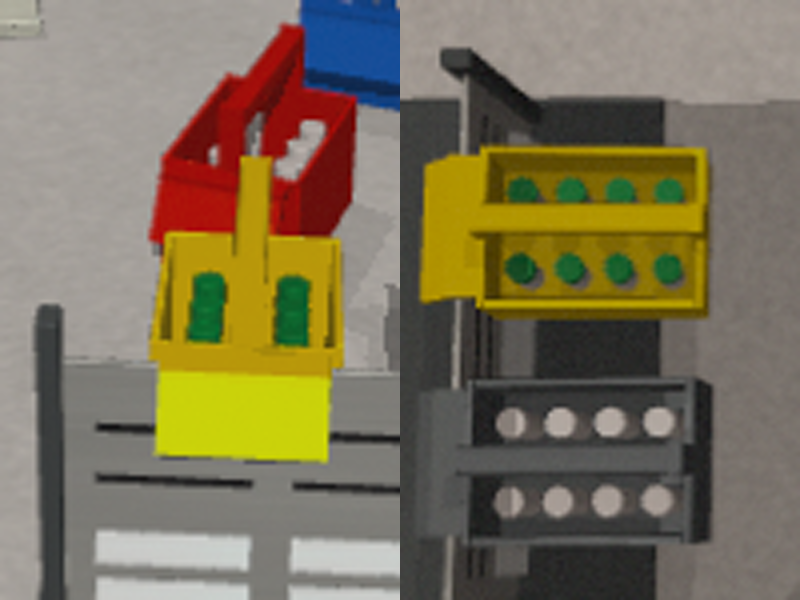

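The yellow caddy hangs free and square next to the grey one (top crop (425–705, 150–315)), and the gripper is well clear of it.

```bash
python3 -c "
from rig import arm
print(arm.hand_in())"
```

```text
the job is handed in; nothing more can be done
None
```

The yellow caddy hangs upright on its own lip in the free bay beside the grey one, the blue and red caddies were not touched, and the job was handed in at about 17 s of the 32 s limit; no verdict was returned.

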